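# Secure the cart wheel with its linch pin

### The job

The garden-cart wheel is on its axle, but its linch pin is only started in the hole. Push the pin down through the axle until its head sits fully home on the tube, then flip its sprung ring down over the axle end so that it snaps shut round the pin's lower end. Leave the tools and other loose things on the bench where they are.

Things in the scene. Friction and masses are not known exactly. Their poses are not given: they have to be found in the camera images.
- axle: Fixed axle of a garden cart, upside down on the bench: a level 27 mm steel tube, centre line 90 mm above the bench, strapped to a timber beam. Origin on the bench straight below the linch-pin hole; z up. The tube runs along this frame's y axis; its free end points to -y, 16 mm from the hole. From the hole towards +y: washer at 12 mm, hub at 25 to 100 mm, beam at 125 to 335 mm.
- wheel_centre (a point): Centre of the grey wheel with black tyre on the axle: 180 mm diameter, 40 mm wide, hub 43 mm in diameter. It is at y = 63 mm, z = 90 mm of axle, so the near face of the tyre is 43 mm from the pin's axis and its top is 180 mm above the bench.
- pin (a joint): How far the linch pin is pushed down (m): 0 = highest, 0.030 = fully home, the head's shoulder on the tube. Steel, upright: shank 10 mm thick, 40 mm long; head 20 mm in diameter, 16 mm high. It starts at 0 to 0.008, in the tube's upper wall, and must go down through the lower wall too. It is snug: stays where it is left; 5 to 8 N straight down slides it.
- pin_head (a point): Centre of the flat top (15 mm across) of the linch pin's head, straight above the origin of axle: 149.5 mm above the bench minus the value of pin, so 119.5 mm when home.
- ring (a joint): Angle of the pin's sprung ring about a hinge through the head, 9 mm below its top, parallel to x of axle (rad). 0 = open: it sticks out past the axle's free end (to -y of axle), about 10 degrees upwards. 1.75 = shut: it hangs in one plane with the pin, round the axle and just below the pin's end. With the pin's joint below 0.015 it cannot shut: it strikes the tube.
- ring_far (a point): Middle of the ring's far arc, 51 mm from the hinge. The ring is round, 53 mm in diameter (centre line), of 4 mm wire. An over-centre spring holds it at both stops: pressing the far arc of the open ring down takes about 5 N at first, then less; past 0.9 rad it snaps shut by itself.
- spare_pin: A second linch pin, ring shut, lying flat and loose on the bench (56 mm ring, 20 mm high); not part of the job. Origin on its underside at the root of the shank.
- tin: A loose round tin with a cardboard-brown label, 74 mm diameter, 87 mm high, standing; origin at the centre of its underside.
- washer: A loose flat steel washer, 44 mm diameter, 4 mm thick, lying; origin at the centre of its underside.
- brush_cup: A loose white plastic cup, 54 mm diameter, 62 mm high, with two paint brushes standing in it up to 180 mm; origin at the centre of its underside.
- ornament: A loose carved plywood ornament with an arched end, 45 mm wide, 9 mm thick, lying flat; origin on its underside near its middle.
- hammer: A loose hammer with a wooden handle, lying flat on the bench; origin on its underside.
- spanner: A loose steel spanner, lying flat on the bench; origin on its underside.
- plaques: A loose stack of three carved plywood plaques with arched ends, 62 mm wide, 27 mm high in all; origin on its underside near its middle.

How it is judged:
By the outcome, as a careful person would: the job done as asked, in the order asked, and still so for the second after the job is handed in, with the robot touching nothing.
It also fails if it takes over 32 s, if anything falls off the work surface, if the arm or the gripper's body presses on something with over 40 N, if the wrist force passes 120 N, or if a joint passes its speed limit or range.

### The arm

A 6-joint arm with a two-finger parallel gripper is mounted at the origin on the work surface. World frame = base frame: x ahead of the robot, y to its left, z up, the work surface at z = 0. Lengths are in m, angles in rad, forces in N, time in s.
With the tool pointing down it reaches from about 0.35 to 0.975 m from the base axis. Payload 4.9 kg.
Tool frame: the origin (TCP) lies at the very end of the fingers, on their centre line; the grasp point (between the pads) lies 19 mm behind it (ctrl.grasp_offset is the distance from the TCP to the grasp point, in m); z points along the fingers, y is the line along which they close (so a half turn about z gives the same grasp; the last joint's range is limited). The gripper opens to 85 mm and grips with 20 to 120 N. Pads are 22 mm wide; open, the fingers measure 114 mm over their backs; the gripper's body (76 mm by 85 mm) begins 54 mm behind the grasp point. The pads swing forward as they close: fully open they stand 13 mm farther back than shut.
Start: joints at [-1.271, 0.053, 1.613, -0, 1.476, -0.119], TCP at [0.254, -0.571, 0.231] pointing down, gripper open.
Joint ranges: [-3.01, 3.01], [-1.01, 2.22], [0.06, 2.58], [-1.02, 4.17], [0.09, 2.62], [-3.14, 3.14]. Speed limits (rad/s): [2.57, 2.57, 3.14, 3.14, 3.14, 3.14].

### API

Orientations are given as a rotation vector (axis times angle).
In Python, from station import ctrl, optics gives the robot as it stands.
- The arm moves only by the shell command python3 -m handwheel 'ROWS' [OPENING] [FORCE]. ROWS is JSON, a list of rows, each an object of numbers: "tx", "ty", "tz": the shift along the tool's x, y, z in mm; "roll": the turn about the tool's z in rad. A call has 1 to 12 rows; each row shifts and turns the commanded pose from where the row before left it, along the tool's axes as they then stand; what a row does not reach is not made up. A row lasts 1/12 s, in which the tool goes at most 41.7 mm and 7.16 degrees, less where a joint would pass 70% of its speed; a pose out of reach is approached as far as the arm can. A call with a gripper value outside its range is refused whole. OPENING is the finger opening in mm, from 0 to 85.4, set as the call begins (- or left out, the last holds). The fingers move at their own pace and stop on an object; FORCE is the grip in N (left out, the last holds). Time passes only in rows, so rows that do not move let the fingers close. It gives the time, the measured TCP pose, the force, the opening and the grip force at its end, in the units of the state.
- ctrl.get_obs(): the state, without advancing time (a new reading comes with each control period).
- optics.get_image(name): name is "side" or "top" or "wrist"; returns (picture, depth): 420x560x3 uint8, red, green, blue; 420x560 float32, m along the optical axis (not along the pixel's ray), 0 where there is no reading.
- optics.camera_params(name): a dict with "mtx" (3x3 intrinsics, pixels), "extrinsics" (4x4, takes a point from camera to world coordinates); the wrist camera has in their place "tool_from_camera" (4x4, takes a point from camera to tool coordinates, whose origin is the TCP and whose axes are the flange's). Camera axes: x right, y down, z forward; pixel columns grow to the right and rows downward; lengths in m; the calibration is good to about 2 mm. The wrist camera is an equidistant fisheye: a pixel r from the principal point sees the ray r / f radians off the axis. A picture is of the moment at which its call begins: read the wrist's pose just before it. camera_params takes no time and is no camera call.
- ctrl.finish_job(): hands the job in; it is judged then, once.
The state is a dict: "t": time; "q": joint angles; "dq": joint speeds; "effort": joint torques, N m; "tool_pos": TCP position; "tool_rot": TCP orientation; "contact_force": force on the tool from outside, world axes, zero at the start; "wrist_torque": the same for the moment, N m; "opening": finger opening in m; "grip_force": force on a finger pad.
Only numpy, scipy, OpenCV 4.12 (cv2) and the standard library are available. Lean on these libraries where they do the work, as an engineer would, in place of code of your own. Each camera call takes 0.05 s, during which the arm holds its last target. There are 200 camera calls.

## Working session

There is one attempt and no reset: what is moved stays moved. The work goes in short steps, Python scripts to look and compute and a shell command to move; the robot and the scene stay as the last step left them, time stands still between calls to the robot, and variables do not carry over. Pictures are saved under pics/ and viewed, at most 10 in all, crops included, and the job is handed in when it is done.

```bash
ls; mkdir -p pics; python3 - <<'E'
from station import ctrl, optics
import cv2,numpy as np
o=ctrl.get_obs();print({k:np.round(v,3) for k,v in o.items()})
for n in("side","top"):
    im,d=optics.get_image(n);cv2.imwrite(f"pics/{n}0.png",im[:,:,::-1]);np.save(f"pics/{n}0.npy",d)
    print(n,optics.camera_params(n))
E
```

```text
pics
{'t': np.float64(0.0), 'q': array([-1.271,  0.053,  1.614,  0.   ,  1.476, -0.119]), 'dq': array([-0.   ,  0.   ,  0.001,  0.001, -0.   ,  0.   ]), 'effort': array([ 0.0000e+00, -3.9368e+01, -3.7018e+01, -0.0000e+00,  7.0000e-03,
        0.0000e+00]), 'tool_pos': array([ 0.254, -0.57 ,  0.23 ]), 'tool_rot': array([-3.071, -0.653,  0.   ]), 'contact_force': array([-0.105,  0.856, -0.297]), 'wrist_torque': array([-0.019,  0.026,  0.005]), 'grip_force': np.float64(0.0), 'opening': np.float64(0.085)}
side {'mtx': array([[445.43562203,   0.        , 273.4725745 ],
       [  0.        , 445.43562203, 213.04776016],
       [  0.        ,   0.        ,   1.        ]]), 'extrinsics': array([[-0.68380925, -0.41711862,  0.59867936,  0.12072576],
       [-0.72949103,  0.37311681, -0.57325969,  0.56019735],
       [ 0.01573996, -0.8287315 , -0.55942502,  0.60783727],
       [ 0.        ,  0.        ,  0.        ,  1.        ]])}
top {'mtx': array([[395.34822509,   0.        , 278.27510126],
       [  0.        , 395.34822509, 203.29660621],
       [  0.        ,   0.        ,   1.        ]]), 'extrinsics': array([[ 0.02523673, -0.99315877,  0.11401217,  0.53105918],
       [-0.99881133, -0.02980777, -0.03856701,  0.09097958],
       [ 0.04170161, -0.11290334, -0.99273048,  0.85015533],
       [ 0.        ,  0.        ,  0.        ,  1.        ]])}
```

View pics/side0.png

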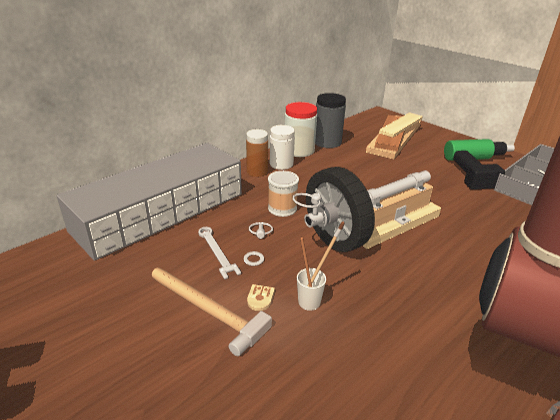

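View pics/top0.png

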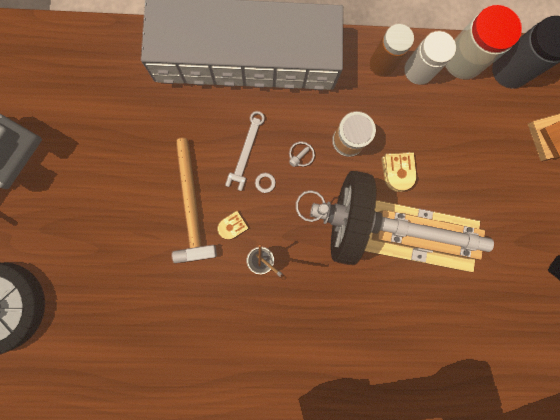

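The side view shows the pin and open ring left of the wheel at about (313,205). The top view shows the ring at (311,206), the pin head near (321,210) and the axle running right to (490,244). I'll enlarge both.

```bash
python3 - <<'E'
import cv2,numpy as np
a=cv2.imread("pics/top0.png")[175:245,285:385];b=cv2.imread("pics/side0.png")[170:240,270:370]
o=np.vstack([cv2.resize(i,None,fx=6,fy=6,interpolation=cv2.INTER_CUBIC)[:300 if 0 else 420] for i in (a,b)])
cv2.imwrite("pics/c0.png",cv2.resize(np.hstack([o[:420],o[420:]]),(800,280)) if 0 else np.hstack([cv2.resize(a[5:65,:66],None,fx=6,fy=6,interpolation=cv2.INTER_CUBIC),cv2.resize(b[5:65,:66],None,fx=6,fy=6,interpolation=cv2.INTER_CUBIC)]))
E
```

```text
(no output)
```

View pics/c0.png

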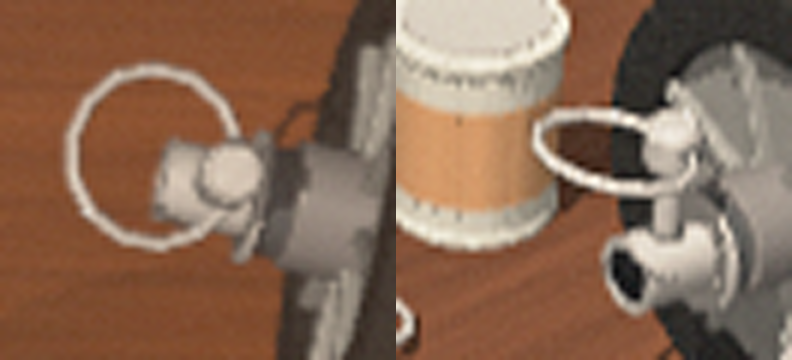

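Crop: head top centre at top-cam ≈(323.3,208.5), side-cam ≈(316,196); ring far arc at top-cam ≈(297,204.5), side-cam ≈(294,198).

```bash
cat > h.py <<'E'
import numpy as np
from station import ctrl, optics
P={n:optics.camera_params(n) for n in("side","top")}
def ray(n,u,v):
    E=P[n]["extrinsics"];r=E[:3,:3]@np.linalg.inv(P[n]["mtx"])@[u,v,1];return E[:3,3],r
def at_z(n,u,v,z):
    c,r=ray(n,u,v);return c+r*(z-c[2])/r[2]
def tri(a,b):
    (c1,r1),(c2,r2)=ray("top",*a),ray("side",*b)
    s=np.linalg.lstsq(np.c_[r1,-r2],c2-c1,rcond=None)[0];p,q=c1+s[0]*r1,c2+s[1]*r2
    return (p+q)/2,np.linalg.norm(p-q)
E
python3 - <<'E'
from h import *
np.set_printoptions(precision=4,suppress=True)
print("head",tri((323.3,208.5),(316,196)));print("far",tri((297,204.5),(294,198)))
D={n:np.load(f"pics/{n}0.npy") for n in P}
def pts(n,r0,r1,c0,c1):
    v,u=np.mgrid[r0:r1,c0:c1];d=D[n][r0:r1,c0:c1];E=P[n]["extrinsics"];K=P[n]["mtx"]
    p=np.stack([(u-K[0,2])/K[0,0]*d,(v-K[1,2])/K[1,1]*d,d],-1);return (p@E[:3,:3].T+E[:3,3]).reshape(-1,3)[d.ravel()>0]
for n,b in(("top",(204,213,319,328)),("side",(192,201,311,321))):
    p=pts(n,*b);print(n,"zmax",np.sort(p[:,2])[-25:]);q=p[p[:,2]>np.sort(p[:,2])[-12]-.004];print(q.mean(0),len(q))
# axle tube behind wheel: ridge
t=pts("top",215,255,390,490);t=t[(t[:,2]>.098)&(t[:,2]<.112)];c=t.mean(0);d=np.linalg.svd(t-c)[2][0];d*=-np.sign(d[1]);print("tube",c,d,len(t))
t=pts("top",195,225,285,312);t=t[t[:,2]>.1];print("ring",t.mean(0),t.min(0),t.max(0),len(t))
E
```

```text
head (array([ 0.6048, -0.0182,  0.1445]), np.float64(0.0008453288978177275))
far (array([0.6116, 0.0328, 0.1576]), np.float64(0.0057656759287232455))
top zmax [0.1488 0.1489 0.149  0.149  0.1491 0.1491 0.1493 0.1493 0.1494 0.1495
 0.1495 0.1495 0.1498 0.1498 0.1499 0.15   0.1501 0.1501 0.1501 0.1502
 0.1502 0.1504 0.1504 0.1505 0.1512]
[ 0.6055 -0.0175  0.1483] 68
side zmax [0.145  0.1451 0.1452 0.1452 0.1452 0.1453 0.1454 0.1455 0.1455 0.1456
 0.1458 0.1459 0.146  0.146  0.1462 0.1462 0.1464 0.1465 0.1466 0.1468
 0.1468 0.1469 0.1471 0.1471 0.1473]
[ 0.603  -0.0163  0.145 ] 46
tube [ 0.5657 -0.2485  0.1033] [-0.1689 -0.9856 -0.0019] 1295
ring [0.6018 0.0231 0.1485] [ 0.5817 -0.0012  0.1005] [0.6284 0.0322 0.153 ] 83
```

```bash
cat >> h.py <<'E'
from scipy.spatial.transform import Rotation as Ro
f=np.array([.169,.9856,0]);H=np.array([.605,-.0175,.147])
def state():
    o=ctrl.get_obs();return o,Ro.from_rotvec(o["tool_rot"]).as_matrix()
def go(target):
    o,R=state();print("t",round(o["t"],2),"pos",np.round(o["tool_pos"]*1e3,1),"F",np.round(o["contact_force"],1),"q",np.round(o["q"],2));print("tool move mm",np.round(R.T@(np.array(target)-o["tool_pos"])*1e3,1),"free-end dir in tool",np.round(R.T@f,3))
E
python3 - <<'E'
from h import *
go(H+[0,0,.08]);print(state()[1].round(3));print(optics.camera_params("wrist"))
E
```

```text
t 0.1 pos [ 254.  -570.5  230.2] F [ 0.7 -0.4 -0. ] q [-1.27  0.05  1.61  0.    1.48 -0.12]
tool move mm [ 545.5 -362.4    4. ] free-end dir in tool [ 0.555 -0.832  0.002]
[[ 0.914  0.407 -0.001]
 [ 0.407 -0.914  0.002]
 [ 0.    -0.002 -1.   ]]
{'mtx': array([[325.1922621 ,   0.        , 286.17408375],
       [  0.        , 325.1922621 , 211.16142454],
       [  0.        ,   0.        ,   1.        ]]), 'tool_from_camera': array([[-1.18499024e-04, -9.49468757e-01, -3.13861537e-01,
         8.05893159e-02],
       [ 9.99999718e-01, -3.45283996e-04,  6.66973652e-04,
        -5.48678536e-04],
       [-7.41642011e-04, -3.13861370e-01,  9.49468531e-01,
        -1.42537064e-01],
       [ 0.00000000e+00,  0.00000000e+00,  0.00000000e+00,
         1.00000000e+00]])}
```

```bash
python3 -m handwheel '[{"tx":15,"ty":-10,"tz":-10},{"tx":30,"ty":-20},{"tx":30,"ty":-20},{"tx":30,"ty":-20},{"tx":30,"ty":-20},{"tx":30,"ty":-20},{"tx":30,"ty":-20},{"tx":30,"ty":-20},{"tx":30,"ty":-20},{"tx":30,"ty":-20},{"tx":30,"ty":-20},{"tx":30,"ty":-20}]' 0 60
python3 -m handwheel '[{"tx":30,"ty":-20},{"tx":30,"ty":-20},{"tx":30,"ty":-20},{"tx":30,"ty":-20},{"tx":30,"ty":-20},{"tx":30,"ty":-20},{"tx":15,"ty":-10},{"roll":-0.12},{"roll":-0.12},{"roll":-0.12},{"roll":-0.12},{"roll":-0.12}]'
python3 -m handwheel '[{"roll":-0.12},{"roll":-0.12},{"roll":-0.14},{},{}]'
python3 - <<'E'
from h import *
go(H+[0,0,.045])
E
```

```text
t 0.1 pos [ 254.  -570.5  230.2] F [ 0.7 -0.4 -0. ] q [-1.27  0.05  1.61  0.    1.48 -0.12]
tool move mm [ 545.5 -362.3   39. ] free-end dir in tool [ 0.555 -0.832  0.002]$[0]: bad value
$[0]: bad value
$[0]: bad value
```

```bash
python3 -m handwheel '[{"tx":15,"ty":-10,"tz":-10,"roll":0}]' 0 60; python3 -m handwheel --help | head -20
```

```text
t: 0.18
tool_pos: [0.262, -0.5556, 0.2379]
tool_rot: [-3.069, -0.648, 0.002]
contact_force: [-0.1, 0.1, -0.4]
opening: 0.0753
grip_force: 0.0invalid input: not JSON, or not a number
```

```bash
python3 -m handwheel '[{"tx":33,"ty":-22,"tz":0,"roll":0},{"tx":33,"ty":-22,"tz":0,"roll":0},{"tx":33,"ty":-22,"tz":0,"roll":0},{"tx":33,"ty":-22,"tz":0,"roll":0},{"tx":33,"ty":-22,"tz":0,"roll":0},{"tx":33,"ty":-22,"tz":0,"roll":0},{"tx":33,"ty":-22,"tz":0,"roll":0},{"tx":33,"ty":-22,"tz":0,"roll":0},{"tx":33,"ty":-22,"tz":0,"roll":0},{"tx":33,"ty":-22,"tz":0,"roll":0},{"tx":33,"ty":-22,"tz":0,"roll":0},{"tx":33,"ty":-22,"tz":0,"roll":0}]'
python3 -m handwheel '[{"tx":33,"ty":-22,"tz":0,"roll":0},{"tx":33,"ty":-22,"tz":0,"roll":0},{"tx":33,"ty":-22,"tz":0,"roll":0},{"tx":30,"ty":-20,"tz":0,"roll":0},{"tx":0,"ty":0,"tz":0,"roll":-0.12},{"tx":0,"ty":0,"tz":0,"roll":-0.12},{"tx":0,"ty":0,"tz":0,"roll":-0.12},{"tx":0,"ty":0,"tz":0,"roll":-0.12},{"tx":0,"ty":0,"tz":0,"roll":-0.12},{"tx":0,"ty":0,"tz":0,"roll":-0.12},{"tx":0,"ty":0,"tz":0,"roll":-0.12},{"tx":0,"ty":0,"tz":0,"roll":-0.12}]'
python3 -m handwheel '[{"tx":0,"ty":0,"tz":0,"roll":0},{"tx":0,"ty":0,"tz":0,"roll":0}]'
python3 - <<'E'
from h import *
go(H+[0,0,.045])
E
```

```text
t: 1.18
tool_pos: [0.5186, -0.1515, 0.2409]
tool_rot: [-3.073, -0.653, 0.001]
contact_force: [1.1, -0.7, -0.3]
opening: -0.0
grip_force: 0.0
t: 2.18
tool_pos: [0.6007, -0.0224, 0.2406]
tool_rot: [-2.417, -2.005, 0.001]
contact_force: [-0.4, -0.4, 1.0]
opening: 0.0
grip_force: 0.0
t: 2.35
tool_pos: [0.6008, -0.0225, 0.2408]
tool_rot: [-2.427, -1.994, 0.001]
contact_force: [0.2, 0.2, -0.3]
opening: 0.0002
grip_force: 0.0
t 2.35 pos [600.8 -22.5 240.8] F [ 0.2  0.2 -0.3] q [-0.16 -0.01  1.66  0.    1.49  0.03]
tool move mm [ 5.7  3.2 48.8] free-end dir in tool [ 1.    -0.025  0.   ]
```

```bash
python3 -m handwheel '[{"tx":5.7,"ty":3.2,"tz":30,"roll":-0.02},{"tx":0,"ty":0,"tz":30,"roll":0},{"tx":0,"ty":0,"tz":0,"roll":0},{"tx":0,"ty":0,"tz":0,"roll":0}]'
python3 - <<'E'
from h import *
import cv2
go(H)
ims=[]
for n,(r,c) in(("top",(165,265)),("side",(140,255))):
    ims.append(cv2.resize(optics.get_image(n)[0][r:r+90,c:c+120],(400,300),interpolation=cv2.INTER_CUBIC))
w=optics.get_image("wrist")[0];ims.append(cv2.resize(w,(400,300)));ims.append(cv2.resize(w[200:380,180:420],(400,300)))
cv2.imwrite("pics/c1.png",np.vstack([np.hstack(ims[:2]),np.hstack(ims[2:])])[:,:,::-1])
E
```

```text
t: 2.68
tool_pos: [0.6038, -0.0173, 0.179]
tool_rot: [-2.403, -2.018, 0.005]
contact_force: [0.2, 0.8, 0.2]
opening: -0.0
grip_force: 0.0
t 2.68 pos [603.8 -17.3 179. ] F [0.2 0.8 0.2] q [-0.15  0.04  1.71 -0.    1.39  0.02]
tool move mm [ 0.   1.4 32. ] free-end dir in tool [ 1.    -0.004 -0.   ]
```

View pics/c1.png

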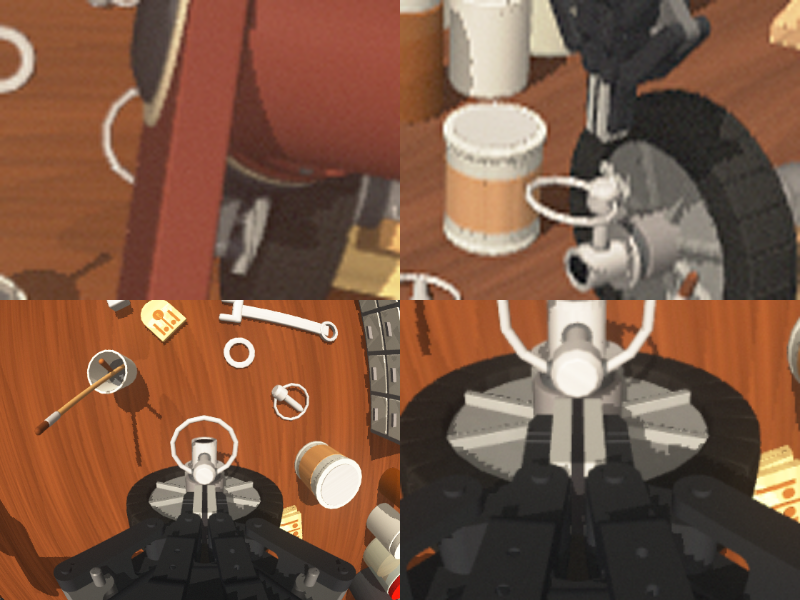

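The tip sits straight above the head in the side view and centred on it in the wrist view (head at ≈(578,372) in the crop). Pressing now.

```bash
python3 -m handwheel '[{"tx":0.5,"ty":1.0,"tz":15,"roll":0},{"tx":0,"ty":0,"tz":10,"roll":0},{"tx":0,"ty":0,"tz":5,"roll":0},{"tx":0,"ty":0,"tz":3,"roll":0},{"tx":0,"ty":0,"tz":2,"roll":0},{"tx":0,"ty":0,"tz":2,"roll":0},{"tx":0,"ty":0,"tz":2,"roll":0}]'
python3 -m handwheel '[{"tx":0,"ty":0,"tz":2,"roll":0},{"tx":0,"ty":0,"tz":2,"roll":0},{"tx":0,"ty":0,"tz":2,"roll":0}]'
```

```text
t: 3.42
tool_pos: [0.6064, -0.0172, 0.1442]
tool_rot: [-2.404, -2.022, 0.001]
contact_force: [-5.2, 0.1, 6.8]
opening: 0.0001
grip_force: 3.6
t: 3.67
tool_pos: [0.6064, -0.0172, 0.1384]
tool_rot: [2.404, 2.022, -0.0]
contact_force: [-5.4, 0.7, 7.2]
opening: 0.0001
grip_force: 3.4
```

```bash
python3 -m handwheel '[{"tx":0,"ty":0,"tz":2,"roll":0},{"tx":0,"ty":0,"tz":2,"roll":0},{"tx":0,"ty":0,"tz":2,"roll":0},{"tx":0,"ty":0,"tz":2,"roll":0},{"tx":0,"ty":0,"tz":2,"roll":0}]'
python3 -m handwheel '[{"tx":0,"ty":0,"tz":2,"roll":0},{"tx":0,"ty":0,"tz":2,"roll":0},{"tx":0,"ty":0,"tz":1,"roll":0}]'
```

```text
t: 4.08
tool_pos: [0.6064, -0.0172, 0.1284]
tool_rot: [2.404, 2.022, -0.0]
contact_force: [-5.3, 0.4, 7.6]
opening: 0.0
grip_force: 3.6
t: 4.33
tool_pos: [0.6064, -0.0172, 0.1232]
tool_rot: [-2.404, -2.022, 0.0]
contact_force: [-4.7, -0.1, 7.9]
opening: 0.0002
grip_force: 3.3
```

```bash
python3 -m handwheel '[{"tx":0,"ty":0,"tz":1,"roll":0},{"tx":0,"ty":0,"tz":1,"roll":0},{"tx":0,"ty":0,"tz":1,"roll":0}]'
python3 -m handwheel '[{"tx":0,"ty":0,"tz":1,"roll":0},{"tx":0,"ty":0,"tz":0,"roll":0}]'
```

```text
t: 4.58
tool_pos: [0.6065, -0.0172, 0.1203]
tool_rot: [-2.404, -2.022, 0.001]
contact_force: [-4.4, 1.0, 7.1]
opening: -0.0002
grip_force: 3.3
t: 4.75
tool_pos: [0.6065, -0.0172, 0.1195]
tool_rot: [2.404, 2.022, -0.0]
contact_force: [-4.9, 1.1, 6.9]
opening: 0.0001
grip_force: 3.6
```

```bash
python3 -m handwheel '[{"tx":0,"ty":0,"tz":0.5,"roll":0},{"tx":0,"ty":0,"tz":0.5,"roll":0},{"tx":0,"ty":0,"tz":0,"roll":0}]'
python3 -m handwheel '[{"tx":0,"ty":0,"tz":0.5,"roll":0},{"tx":0,"ty":0,"tz":0.5,"roll":0},{"tx":0,"ty":0,"tz":0,"roll":0}]'
```

```text
t: 5.0
tool_pos: [0.6066, -0.0172, 0.1195]
tool_rot: [2.404, 2.022, -0.001]
contact_force: [-6.9, 0.6, 11.5]
opening: 0.0003
grip_force: 5.6
t: 5.25
tool_pos: [0.6067, -0.0172, 0.1194]
tool_rot: [2.404, 2.022, -0.001]
contact_force: [-9.6, 1.3, 14.8]
opening: 0.0001
grip_force: 7.6
```

Head stopped at 119.5 mm with rising force, so it is home. Backing off and moving over the ring's far arc.

```bash
python3 -m handwheel '[{"tx":0,"ty":0,"tz":-10,"roll":0},{"tx":0,"ty":0,"tz":-20,"roll":0},{"tx":10,"ty":0,"tz":-10,"roll":0},{"tx":18,"ty":0,"tz":0,"roll":0},{"tx":16,"ty":0,"tz":0,"roll":0},{"tx":0,"ty":0,"tz":0,"roll":0},{"tx":0,"ty":0,"tz":0,"roll":0}]'
python3 - <<'E'
from h import *
import cv2
go([.605+.044*.169,-.0175+.044*.9856,.125])
w=optics.get_image("wrist")[0];s=optics.get_image("side")[0][150:240,255:375]
cv2.imwrite("pics/c2.png",np.hstack([cv2.resize(s,(400,300),interpolation=cv2.INTER_CUBIC),cv2.resize(w[170:350,166:406],(400,300),interpolation=cv2.INTER_CUBIC)])[:,:,::-1])
E
```

```text
t: 5.83
tool_pos: [0.6143, 0.0271, 0.1557]
tool_rot: [2.402, 2.024, 0.001]
contact_force: [-1.3, -0.5, 0.6]
opening: 0.0003
grip_force: 0.0
t 5.83 pos [614.3  27.1 155.7] F [-1.3 -0.5  0.6] q [-0.08  0.09  1.71 -0.    1.35  0.09]
tool move mm [-1.5 -1.6 30.7] free-end dir in tool [ 1.    -0.001 -0.   ]
```

View pics/c2.png

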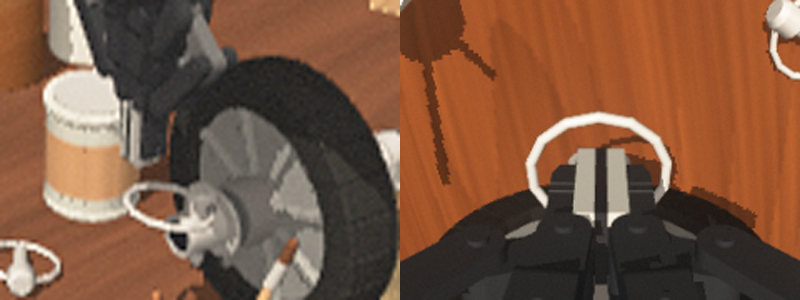

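```bash
python3 -m handwheel '[{"tx":0,"ty":0,"tz":14,"roll":0},{"tx":0,"ty":0,"tz":10,"roll":0},{"tx":0,"ty":0,"tz":5,"roll":0},{"tx":0,"ty":0,"tz":3,"roll":0},{"tx":0,"ty":0,"tz":3,"roll":0},{"tx":0,"ty":0,"tz":3,"roll":0}]'
python3 -m handwheel '[{"tx":0,"ty":0,"tz":3,"roll":0},{"tx":0,"ty":0,"tz":3,"roll":0}]'
```

```text
t: 6.43
tool_pos: [0.6135, 0.0263, 0.1176]
tool_rot: [-2.403, -2.021, 0.001]
contact_force: [-3.5, 1.6, 5.8]
opening: -0.0003
grip_force: 2.7
t: 6.6
tool_pos: [0.6138, 0.0266, 0.1121]
tool_rot: [-2.403, -2.022, -0.001]
contact_force: [-3.8, 1.3, 5.8]
opening: 0.0002
grip_force: 2.6
```

```bash
python3 -m handwheel '[{"tx":0,"ty":0,"tz":3,"roll":0},{"tx":0,"ty":0,"tz":3,"roll":0},{"tx":-0.5,"ty":0,"tz":3,"roll":0},{"tx":-0.5,"ty":0,"tz":3,"roll":0}]'
python3 -m handwheel '[{"tx":-0.5,"ty":0,"tz":3,"roll":0},{"tx":-0.5,"ty":0,"tz":3,"roll":0},{"tx":-0.5,"ty":0,"tz":3,"roll":0},{"tx":-0.5,"ty":0,"tz":3,"roll":0}]'
python3 -m handwheel '[{"tx":-0.5,"ty":0,"tz":3,"roll":0},{"tx":-0.5,"ty":0,"tz":3,"roll":0},{"tx":0,"ty":0,"tz":3,"roll":0},{"tx":0,"ty":0,"tz":3,"roll":0}]'
```

```text
t: 6.93
tool_pos: [0.6138, 0.0255, 0.0999]
tool_rot: [-2.404, -2.022, -0.001]
contact_force: [-2.9, 1.2, 4.8]
opening: -0.0003
grip_force: 2.3
t: 7.27
tool_pos: [0.6138, 0.0223, 0.0872]
tool_rot: [2.403, 2.021, -0.001]
contact_force: [-1.2, -2.4, 4.0]
opening: -0.0002
grip_force: 2.2
t: 7.6
tool_pos: [0.6131, 0.0226, 0.0743]
tool_rot: [-2.404, -2.021, -0.001]
contact_force: [-0.8, 0.6, 0.2]
opening: 0.0003
grip_force: 0.0
```

```bash
python3 - <<'E'
from h import *
import cv2
w=optics.get_image("wrist")[0];s=optics.get_image("side")[0][160:250,255:375]
cv2.imwrite("pics/c3.png",np.hstack([cv2.resize(s,(400,300),interpolation=cv2.INTER_CUBIC),cv2.resize(w[170:350,166:406],(400,300),interpolation=cv2.INTER_CUBIC)])[:,:,::-1])
E
```

```text
(no output)
```

View pics/c3.png

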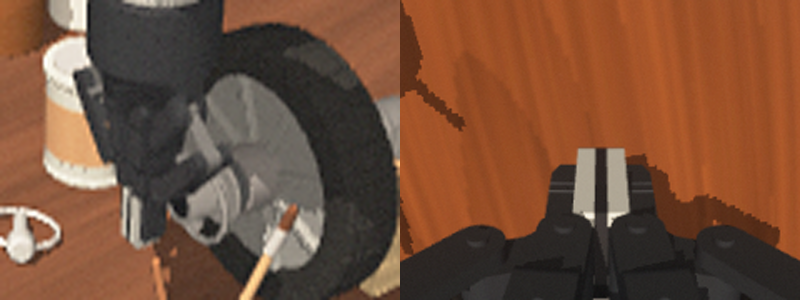

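The open ring is no longer visible in front of the fingers (at about (600,120) before), so it has snapped. I'll lift straight up, back away outward and check.

```bash
python3 -m handwheel '[{"tx":2,"ty":0,"tz":-15,"roll":0},{"tx":4,"ty":0,"tz":-25,"roll":0},{"tx":10,"ty":0,"tz":-30,"roll":0},{"tx":30,"ty":0,"tz":-25,"roll":0},{"tx":35,"ty":0,"tz":-10,"roll":0},{"tx":35,"ty":0,"tz":-10,"roll":0},{"tx":35,"ty":0,"tz":0,"roll":0},{"tx":20,"ty":0,"tz":0,"roll":0},{"tx":0,"ty":0,"tz":0,"roll":0},{"tx":0,"ty":0,"tz":0,"roll":0}]'
python3 - <<'E'
from h import *
import cv2
t=optics.get_image("top")[0][165:255,265:385];s=optics.get_image("side")[0]
cv2.imwrite("pics/c4.png",np.vstack([np.hstack([cv2.resize(s[170:230,280:360],(400,300),interpolation=cv2.INTER_CUBIC),cv2.resize(t,(400,300),interpolation=cv2.INTER_CUBIC)]),np.hstack([cv2.resize(s,(400,300)),cv2.resize(optics.get_image("wrist")[0],(400,300))])])[:,:,::-1])
E
```

```text
t: 8.53
tool_pos: [0.6422, 0.1919, 0.1897]
tool_rot: [-2.401, -2.025, 0.001]
contact_force: [-1.2, 0.3, -0.4]
opening: 0.0003
grip_force: 0.0
```

View pics/c4.png

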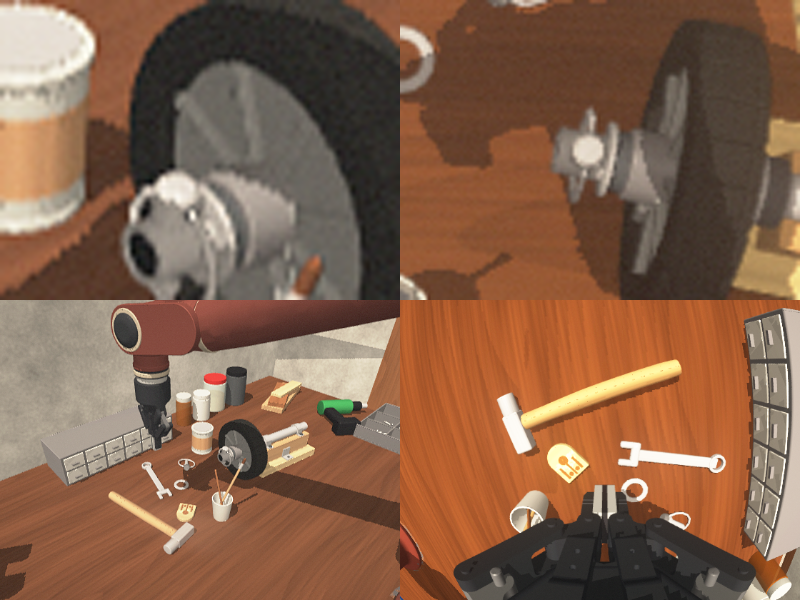

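The ring now lies in one plane with the pin (top crop, line through (582,155)), hanging round the tube, with the head down on it. I'll check the head's height and that loose things are unmoved before handing in.

```bash
python3 - <<'E'
from h import *
import cv2
im,d=optics.get_image("top");E=P["top"]["extrinsics"];K=P["top"]["mtx"]
v,u=np.mgrid[195:230,305:340];z=d[195:230,305:340]
p=(np.stack([(u-K[0,2])/K[0,0]*z,(v-K[1,2])/K[1,1]*z,z],-1)@E[:3,:3].T+E[:3,3]).reshape(-1,3)-[H[0],H[1],0]
r=np.hypot(p[:,0],p[:,1]);print("head z",np.percentile(p[(r<.006),2],[25,50,75,90]))
a=np.array([-.9856,.169]);A=p[:,:2]@a;D=p[:,:2]@f[:2]
m=(abs(A)>.016)&(abs(A)<.03)&(D>-.012)&(D<.03)&(p[:,2]>.06);print("ring pts (along free end, x, z)",np.c_[D,A,p[:,2]][m].round(3).tolist())
i0=cv2.imread("pics/side0.png")[:,:,::-1];i1=optics.get_image("side")[0]
for n,(r0,r1,c0,c1) in dict(tin=(172,215,268,298),cup=(268,308,296,326),spare=(220,240,248,274),orn=(283,308,246,275),span=(225,280,195,242)).items(): print(n,np.median(abs(i0[r0:r1,c0:c1].astype(int)-i1[r0:r1,c0:c1])))
E
```

```text
head z [0.11934733 0.120554   0.12118049 0.12180369]
ring pts (along free end, x, z) [[0.001, -0.026, 0.092], [-0.0, -0.025, 0.1], [-0.002, -0.026, 0.098], [-0.0, -0.025, 0.09], [0.0, -0.023, 0.105], [-0.002, -0.023, 0.103], [0.0, -0.024, 0.08], [-0.001, -0.024, 0.082], [-0.0, -0.02, 0.107], [-0.002, -0.021, 0.105], [-0.0, -0.022, 0.077], [-0.002, -0.022, 0.08], [-0.0, -0.019, 0.108], [-0.002, -0.019, 0.109], [0.001, -0.021, 0.072], [-0.001, -0.02, 0.077], [-0.003, -0.021, 0.076], [-0.001, -0.017, 0.108], [-0.002, -0.017, 0.11], [-0.0, -0.019, 0.069], [-0.002, -0.019, 0.07], [-0.002, -0.017, 0.072], [-0.001, 0.016, 0.109], [-0.003, 0.016, 0.11], [0.001, 0.019, 0.108], [-0.001, 0.018, 0.07], [-0.002, 0.017, 0.071], [0.0, 0.02, 0.106], [-0.002, 0.02, 0.107], [-0.0, 0.02, 0.074], [-0.002, 0.02, 0.074], [-0.001, 0.022, 0.104], [-0.002, 0.022, 0.104], [-0.0, 0.022, 0.08], [0.0, 0.024, 0.097], [-0.001, 0.024, 0.101], [0.001, 0.025, 0.09], [0.0, 0.026, 0.1], [-0.002, 0.025, 0.097], [-0.0, 0.027, 0.087], [-0.001, 0.027, 0.091]]
tin 12.0
cup 12.0
spare 16.0
orn 10.0
span 9.0
```

```bash
python3 -c "from station import ctrl;print(ctrl.finish_job())"
```

```text
the job is handed in; nothing more can be done
None
```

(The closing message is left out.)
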